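# Hold a rock billet home in the corner of a thin-section bonding jig

## Robot

A 7-joint arm with a two-finger parallel gripper is mounted at the origin on the work surface. World frame = base frame: x ahead of the robot, y to its left, z up, the work surface at z = 0. Lengths are in m, angles in degrees, forces in N, time in s.
With the tool pointing down it reaches from about 0.4 to 0.85 m from the base axis. Payload 4.5 kg.
Tool frame: the origin (TCP) lies at the very end of the fingers, on their centre line; the grasp point (between the pads) lies 19 mm behind it; z points along the fingers, y is the direction in which the jaws open and shut (so a half turn about z gives the same grasp; the last joint's range is limited). The gripper opens to 85 mm and grips with 20 to 120 N. Pads are 22 mm wide; open, the fingers measure 114 mm over their backs; the gripper's body (76 mm by 85 mm) begins 54 mm behind the grasp point. The pads swing forward as they close: fully open they stand 13 mm farther back than shut.
Start: joints at [69.775, 39.483, -11.15, 89.685, 9.013, 51.709, -12.324], TCP at [0.236, -0.579, 0.231] pointing down, gripper open.
Joint ranges: [-172.22, 172.22], [-26.19, 119.32], [-84.43, 86.54], [7.71, 146.69], [-57.33, 237.33], [2.42, 119.75], [-152.13, 152.13]. Speed limits (degrees/s): [147.25, 147.25, 180, 180, 180, 180, 180].

## Interface

Orientations are given as a 3x3 rotation matrix whose columns are the frame's x, y, z axes.
In Python, from workcell import r gives the robot as it stands.
- The arm moves only by the tool play_rows, never from a script. Its argument "moves" is a list that holds one entry, the list of rows, each a list of 5 numbers: the shift along the tool's x, y, z in m, then the turn about the tool's z in degrees, then the finger opening in m, from 0 to 0.0854. In form: [[[x, y, z, turn, claw], ...]]. A call has 1 to 20 rows; each row shifts and turns the pose as measured when the row begins, along the tool's axes as they then stand; what a row does not reach is not made up. A row lasts 1/12 s, in which the tool goes at most 41.7 mm and 7.16 degrees, less where a joint would pass 70% of its speed; a pose out of reach is approached as far as the arm can. A call with a gripper value outside its range is refused whole. The fingers move at their own pace and stop on an object; "squeeze" is the grip in N (left out, the last holds). Time passes only in rows, so rows that do not move let the fingers close. It gives the time, the measured TCP pose, the force and the opening at its end, in the units of the state.
- r.state(): the state, without advancing time (a new reading comes with each control period).
- r.snapshot(name): name is "scene" or "side" or "wrist"; returns (picture, depth): 420x560x3 uint8, red, green, blue; 420x560 float32, m along the optical axis (not along the pixel's ray), 0 where there is no reading.
- r.camera_model(name): a dict with "fov_y" (degrees; the focal length in pixels is half the picture's height over the tangent of half this angle, whatever the lens; pixels are square), "cx", "cy" (the principal point, pixels), "D" ([k1, k2, p1, p2, k3] as OpenCV has them; the pictures are not rectified), "T" (4x4, takes a point from camera to world coordinates); the wrist camera has in their place "tool_from_camera" (4x4, takes a point from camera to tool coordinates, whose origin is the TCP and whose axes are the flange's). Camera axes: x right, y down, z forward; pixel columns grow to the right and rows downward; lengths in m; the calibration is good to about 2 mm. A picture is of the moment at which its call begins: read the wrist's pose just before it. camera_model takes no time and is no camera call.
- r.hand_in(): hands the job in, once; it reports no verdict.
Trained networks look in the newest picture that a camera, given by its name, has taken for a name from the list of things; names that differ only in an ending like _2 or _b are one class to them, and where a whole thing is asked for, a point or a joint stands for the part that bears it (a point fixed in the world has none). Each returns a list of dicts, best first, with "conf" (0 to 1); they miss things now and then, are a little off and sometimes report something else, mostly with a low value. They report only what shows in the picture. A call takes as long as a camera call. They do not tell look-alikes from the thing itself.
- r.boxes_of(label, camera): "position" ([x, y, z] in m, in the coordinates of the camera as it stood for that picture, good to about 4 mm: the middle of the surface that is visible of it).
- r.masks_of(label, camera): "pixels" (420x560 bool, what is visible of it).
- r.mark_of(label, camera): "position" ([x, y, z] in m, in the coordinates of the camera as it stood for that picture, good to about 4 mm: a listed point, or the origin of a listed thing).
The state is a dict: "clock": time; "q": joint angles; "qd": joint speeds; "joint_torque": joint torques, N m; "tool_pos": TCP position; "orientation": TCP orientation; "wrist_force": force on the tool from outside, world axes, zero at the start; "wrist_torque": the same for the moment, N m; "width": opening from 0.0 (shut) to 1.0 (fully open).
Only numpy, scipy, OpenCV 4.12 (cv2) and the standard library are available. Lean on these libraries where they do the work, as an engineer would, in place of code of your own. Each camera call takes 0.05 s, during which the arm holds its last target.

## Task

Lift the large sawn rock billet off the sample tray, lower it gently, same face down, onto the glass slide in the corner of the bonding jig with its long side along the long fence, and slide it fully home so that it sits flush against both fences at once. Finish while still holding it there: keep your grip on it or your push against it, with light, steady pressure on both fences as you would while the bond sets, and do not let go. Do not drop or ram the billet, and leave the other samples and everything else on the bench where they are.

Things in the scene. Friction and masses are not known exactly. Their poses are not given: they have to be found in the camera images.
- billet_mid (a point): Centre (half-way up, 17 mm above its underside) of the large rock billet: a sawn grey speckled stone block 46 mm along its x, 70 mm along its y, 34 mm high, 0.2 to 0.4 kg, with a thin scored line along the middle of its top. It lies loose on the sample tray, its underside 4 mm above the bench, in any of the three places; z points up. It can be pinched across its 46 mm width; its two ends are alike.
- corner (a point): Inner corner of the bonding jig, where its two fences meet, level with the plate's top face (20 mm above the bench); axes of the jig, z up. The long fence's inner face is the plane x = 0 and runs from here along -y; the short fence's is the plane y = 0 and runs along -x: free space is at -x, -y. The billet fully home has its centre at x -23, y -35, z +17 mm, its y along y.
- jig: Fixed bonding jig: aluminium plate 150 mm (x) by 190 mm (y) on feet, top face 20 mm above the bench, with two steel fences rising 10 mm above it. Origin under the plate's centre; the corner is at x +45, y +60 mm. A glass slide, 50 mm along x and 75 mm along y, lies bedded flush in the corner. Stone slides easily on plate, glass and fences (friction about 0.25). Fingers holding the billet must stay above the fences.
- long_fence: Long steel fence of the jig, fixed to the plate: 16 mm (x) by 120 mm (y) by 10 mm high; origin at the centre of its underside, 8 mm beyond its inner face, same axes as the jig.
- short_fence: Short steel fence of the jig, fixed to the plate: 80 mm (x) by 16 mm (y) by 10 mm high; origin at the centre of its underside, 8 mm beyond its inner face, same axes as the jig.
- tray: Fixed white plastic sample tray, 150 mm (x) by 330 mm (y), walls 4 mm thick and 14 mm high, floor 4 mm thick; origin under its centre. Three samples lie in it in a row along y, about 100 mm apart: the large billet, the small billet and the core plug, in any order.
- small_billet_mid (a point): Centre of the small rock billet (not to be moved): 27 by 46 mm, 20 mm high, on the tray.
- core_plug_mid (a point): Centre of the round rock core plug (not to be moved), standing on the tray: 38 mm across, 50 mm high.
- wash_bottle: White wash bottle (not to be moved), 60 mm across, 150 mm high, at the right; origin at the centre of its underside.
- slide_box: Closed grey slide box (not to be moved), 90 by 190 mm, 28 mm high, at the right; origin at the centre of its underside.
- dish: Covered culture dish (not to be moved), 95 mm across, 18 mm high, on the far side; origin at the centre of its underside.
- brush: Small wooden brush (not to be moved), 150 mm long, lying in front of the robot's base; origin under its middle.
- loupe: Metal stand loupe (not to be moved), 48 mm across, 36 mm high, at the right; origin at the centre of its underside.
Not all that is in view belongs to the job. Leave any blue look-alike of the part that bears billet_mid alone.

How it is judged (in metres and radians):
On the way, in this order (a step that is already met when the one before it is completed fails the run):
1. the large billet is lifted clear of the tray in the gripper (height (world z) of billet_mid above 0.045 m and contact force between the fingers and billet above 1 N and contact force between billet and tray below 0.05 N), for 0.1 s.
2. the billet is flush against both fences, flat on the glass, and pressed on both (x of billet_mid in the frame of corner between -0.0255 and -0.0205 m and y of billet_mid in the frame of corner between -0.0375 and -0.0325 m and z of billet_mid in the frame of corner between 0.0145 and 0.0195 m and angle between billet_mid's own z axis and vertical below 0.05 rad and angle between the y axis of billet_mid and the y axis of corner, either way round below 0.035 rad and contact force between billet and long_fence above 1 N and contact force between billet and short_fence above 1 N and contact force between the fingers and billet above 1 N), for 0.2 s.
At the end, for the whole second after the job is handed in: Through the last second the fingers press on the billet (over 1 N); it is still, flat on the slide (tilt under 0.05 rad, height within 2.5 mm), within 2.5 mm of both fence faces, its long side parallel to the long fence within 0.035 rad, and bears on each fence with over 1 N (all of step 2 and linear speed of billet below 0.01 m/s); the arm keeps its last pose, push and grip.
It fails at once if the billet is dropped: it falls free, touching nothing (over 6 mm or so) (contact force between billet and anything else below 0.05 N and linear speed of billet above 0.35 m/s).
It fails at once if the billet is rammed into the jig (over 60 N) (contact force between billet and jig above 60 N).
It fails at once if another sample or a thing on the bench is disturbed (moved over 15 mm) (distance of any of small_billet_mid, core_plug_mid, wash_bottle, slide_box, dish, brush, loupe from where it was at the start of the episode above 0.015 m).
It also fails if it takes over 54 s, if anything falls off the work surface, if the arm or the gripper's body presses on something with over 40 N, if the wrist force passes 120 N, or if a joint passes its speed limit or range.

## Working session

There is one attempt and no reset: what is moved stays moved. The work goes in short steps, Python scripts to look and compute and a tool call to move; the robot and the scene stay as the last step left them, time stands still between calls to the robot, and variables do not carry over. Pictures are saved under pics/ and viewed, and the job is handed in when it is done.

Besides the shell and the picture viewer there is one more tool, called after "Call:" by a JSON object that holds its "fn" and its "kwargs", one argument or row to a line. play_rows: Moves the arm, as the interface text tells. Its arguments: {"type":"object","properties":{"moves":{"type":"array","items":{"type":"array","items":{"type":"array","items":{"type":"number"}}}},"squeeze":{"type":"number"}},"required":["moves"]}

```bash
mkdir -p pics; ls; cat > h.py <<'E'
from workcell import r
import numpy as np, cv2
np.set_printoptions(precision=4,suppress=True)
def T(cam,st=None):
    m=r.camera_model(cam)
    if 'T' in m: return np.array(m['T'])
    st=st or r.state()
    B=np.eye(4);B[:3,:3]=np.array(st['orientation']);B[:3,3]=st['tool_pos']
    return B@np.array(m['tool_from_camera'])
def K(cam):
    m=r.camera_model(cam);f=210/np.tan(np.radians(m['fov_y'])/2)
    return np.array([[f,0,m['cx']],[0,f,m['cy']],[0,0,1]]),np.array(m['D'])
def cloud(cam,depth,Tm):
    k,D=K(cam);v,u=np.mgrid[:420,:560]
    p=cv2.undistortPoints(np.stack([u,v],-1).reshape(-1,1,2).astype(np.float64),k,D).reshape(420,560,2)
    P=np.dstack([p*depth[...,None],depth]);return P@Tm[:3,:3].T+Tm[:3,3]
def snap(cam,name):
    st=r.state();im,d=r.snapshot(cam);Tm=T(cam,st)
    cv2.imwrite(f'pics/{name}.png',im[...,::-1]);np.savez(f'{name}.npz',im=im,d=d,T=Tm)
    return im,d,Tm
E
python3 - <<'E'
from h import *
s=r.state();print({k:np.array(v) for k,v in s.items()})
for c in ('scene','side','wrist'):
    im,d,Tm=snap(c,c+'0')
    print(c,Tm)
    for n in ['billet_mid','corner','small_billet_mid','core_plug_mid']:
        o=r.mark_of(n,c)
        print(n,[(round(x['conf'],2),Tm[:3,:3]@x['position']+Tm[:3,3]) for x in o[:3]])
E
```

```text
pics
{'clock': array(0.), 'q': array([ 69.7751,  39.5328, -11.1449,  89.748 ,   9.0107,  51.7101,
       -12.3262]), 'qd': array([-0.0116,  0.0434, -0.0606,  0.012 , -0.0024, -0.0609,  0.0401]), 'joint_torque': array([ -0.0006, -53.9616,  -1.2664, -15.8542,   0.0092,   0.0095,
        -0.    ]), 'tool_pos': array([ 0.2355, -0.5782,  0.2305]), 'orientation': array([[ 0.9261,  0.3773, -0.0008],
       [ 0.3773, -0.9261,  0.0017],
       [-0.0001, -0.0019, -1.    ]]), 'wrist_force': array([-0.7365, -0.4195,  0.3822]), 'wrist_torque': array([ 0.0733,  0.0209, -0.0299]), 'width': array(0.9971)}
scene [[ 0.8346  0.3434 -0.4308  1.0611]
 [ 0.5509 -0.5318  0.6432 -0.8052]
 [-0.0082 -0.7741 -0.633   0.7911]
 [ 0.      0.      0.      1.    ]]
billet_mid [(0.86, array([ 0.7209, -0.2701,  0.0181])), (0.82, array([ 0.3648, -0.2551,  0.0137])), (0.72, array([ 0.5403, -0.1861,  0.0204]))]
corner [(0.69, array([0.5798, 0.2666, 0.0229]))]
small_billet_mid [(0.53, array([ 0.574 , -0.088 ,  0.0163]))]
core_plug_mid [(0.95, array([ 0.5238, -0.2884,  0.0325]))]
side [[-0.8105 -0.3331  0.4818  0.0199]
 [-0.5857  0.4763 -0.6559  0.6298]
 [-0.011  -0.8137 -0.5811  0.7193]
 [ 0.      0.      0.      1.    ]]
billet_mid [(0.74, array([ 0.5412, -0.1783,  0.0209])), (0.73, array([ 0.7287, -0.1127,  0.0169])), (0.71, array([ 0.3856, -0.1377,  0.0214]))]
corner [(0.58, array([0.5793, 0.2672, 0.02  ]))]
small_billet_mid [(0.5, array([ 0.5716, -0.0879,  0.0167]))]
core_plug_mid [(0.77, array([ 0.5232, -0.2845,  0.0312]))]
wrist [[ 0.3779 -0.8843 -0.2741  0.3057]
 [-0.9258 -0.3609 -0.1122 -0.549 ]
 [ 0.0002  0.2962 -0.9551  0.3744]
 [ 0.      0.      0.      1.    ]]
billet_mid []
corner []
small_billet_mid []
core_plug_mid []
```

View pics/scene0.png

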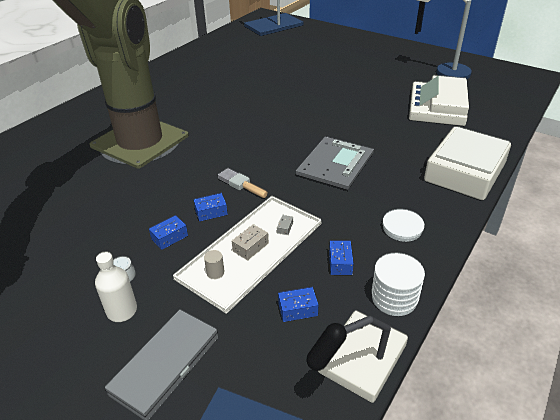

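View pics/side0.png

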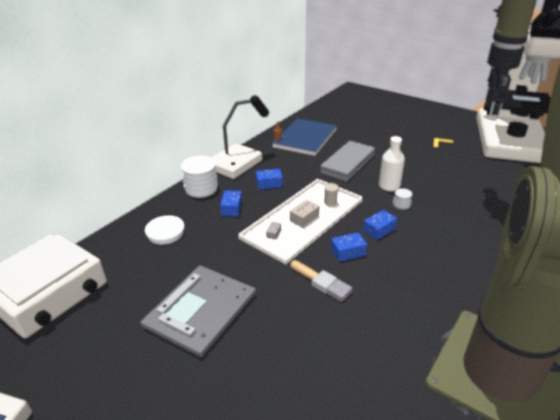

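Scene view: the grey billet on the tray is at (250,241). Things it could be mistaken for are the blue look-alikes at (168,232), (211,207), (341,257) and (298,304), the small billet at (285,224) and the core plug at (214,264). I choose the grey block at (250,241). Next I'll check it in a close crop and measure it.

```bash
python3 - <<'E'
from h import *
out=[]
for c,b,j in (('scene',(215,190,315,290),(290,130,380,190)),('side',(270,180,350,250),(135,260,265,360))):
    z=np.load(c+'0.npz');P=cloud(c,z['d'],z['T'])
    for nm,sel in (('billet',(np.hypot(P[...,0]-.54,P[...,1]+.182)<.06)&(P[...,2]>.033)&(P[...,2]<.045)),):
        q=P[sel];print(c,nm,len(q),q.mean(0));rc=cv2.minAreaRect((q[:,:2]*1000).astype(np.float32));print(rc)
    sel=(np.hypot(P[...,0]-.56,P[...,1]-.2)<.18)&(P[...,2]>.012)&(P[...,2]<.04)
    q=P[sel];rc=cv2.minAreaRect((q[:,:2]*1000).astype(np.float32));print('plate',rc,np.median(q[:,2]))
    sel&=(P[...,2]>.0265);q=P[sel];print('fence',len(q),q.mean(0),cv2.minAreaRect((q[:,:2]*1000).astype(np.float32)))
    for n in ('jig','long_fence','short_fence','tray','billet_mid'):
        o=r.mark_of(n,c);Tm=z['T'];print(n,[(round(x['conf'],2),Tm[:3,:3]@x['position']+Tm[:3,3]) for x in o[:3]])
    for k,bb in (('b',b),('j',j)):
        x0,y0,x1,y1=bb;out.append(cv2.resize(z['im'][y0:y1,x0:x1,::-1],(400,300),interpolation=cv2.INTER_CUBIC))
cv2.imwrite('pics/crops.png',np.vstack([np.hstack(out[:2]),np.hstack(out[2:])]))
E
```

```text
scene billet 499 [ 0.5441 -0.188   0.037 ]
((543.2625122070312, -186.35504150390625), (72.35968017578125, 47.62263870239258), 85.07207489013672)
plate ((542.3460083007812, 199.33065795898438), (152.57981872558594, 196.4866485595703), 6.396780490875244) 0.01917558563790478
fence 260 [0.5738 0.2266 0.0289] ((575.1382446289062, 227.22076416015625), (78.1368408203125, 163.22836303710938), 40.851402282714844)
jig [(0.63, array([0.5402, 0.1971, 0.0007]))]
long_fence [(0.53, array([0.593 , 0.2097, 0.0192]))]
short_fence [(0.64, array([ 0.3702, -0.3998, -0.0006])), (0.48, array([0.5365, 0.267 , 0.021 ]))]
tray [(0.91, array([ 0.5427, -0.1853, -0.0003]))]
billet_mid [(0.86, array([ 0.7209, -0.2701,  0.0181])), (0.82, array([ 0.3648, -0.2551,  0.0137])), (0.72, array([ 0.5403, -0.1861,  0.0204]))]
side billet 323 [ 0.5402 -0.181   0.0377]
((541.6624145507812, -182.7989044189453), (74.46217346191406, 47.89793014526367), 84.7909927368164)
plate ((541.3124389648438, 202.64515686035156), (152.71263122558594, 193.06195068359375), 5.9957275390625) 0.019635546891245914
fence 662 [0.5685 0.2372 0.0292] ((575.569580078125, 230.72161865234375), (79.28316497802734, 165.47055053710938), 40.01133728027344)
jig [(0.78, array([ 0.5431,  0.1993, -0.0007])), (0.23, array([0.5808, 0.2644, 0.0219]))]
long_fence [(0.84, array([0.5964, 0.206 , 0.0201]))]
short_fence [(0.65, array([0.5386, 0.2682, 0.0192]))]
tray [(0.8, array([ 0.5455, -0.1864, -0.0002]))]
billet_mid [(0.74, array([ 0.5412, -0.1783,  0.0209])), (0.73, array([ 0.7287, -0.1127,  0.0169])), (0.71, array([ 0.3856, -0.1377,  0.0214]))]
```

View pics/crops.png

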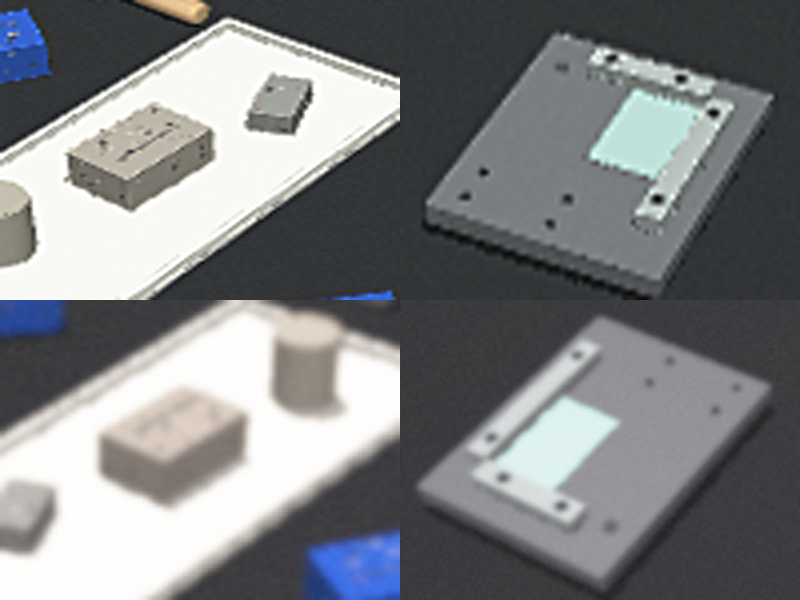

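The crops confirm it: grey speckled block with a scored line on top. It lies at about (0.542,-0.184) with yaw ≈ -5°. The jig yaw is ≈ +6° and its corner is near (0.580,0.266). I'll move above the billet and look with the wrist camera.

Call:
{"fn": "play_rows", "kwargs": {
  "moves": [
    [[0.027, -0.0156, 0, 0, 0.0854], [0.027, -0.0156, 0, 0, 0.0854], [0.027, -0.0156, 0, 0, 0.0854], [0.027, -0.0156, 0, 0, 0.0854], [0.027, -0.0156, 0, 0, 0.0854], [0.027, -0.0156, 0, 0, 0.0854], [0.027, -0.0156, 0, 0, 0.0854], [0.027, -0.0156, 0, 0, 0.0854], [0.027, -0.0156, 0, 0, 0.0854], [0.027, -0.0156, 0, 0, 0.0854], [0.027, -0.0156, 0, 0, 0.0854], [0.027, -0.0156, 0, 0, 0.0854], [0.027, -0.0156, 0, 0, 0.0854], [0.027, -0.0156, 0, 0, 0.0854], [0.027, -0.0156, 0, 0, 0.0854], [0.027, -0.0156, 0, 0, 0.0854]]
  ],
  "squeeze": 40
}}

```text
clock: 2.58
tool_pos: [0.5521, -0.1802, 0.229]
orientation: [[0.934, 0.359, -0.001], [0.359, -0.933, -0.01], [-0.004, 0.009, -1.0]]
wrist_force: [0.1, -1.0, 0.0]
width: 0.998
```

Call:
{"fn": "play_rows", "kwargs": {
  "moves": [
    [[0, 0, 0, -6.3, 0.0854], [0, 0, 0, -6.3, 0.0854], [0, 0, 0, -6.3, 0.0854], [0, 0, 0, -6.3, 0.0854], [0, 0, 0, -6.3, 0.0854], [0, 0, 0, -6.3, 0.0854], [0, 0, 0, -6.3, 0.0854], [0, 0, 0, -6.3, 0.0854], [0, 0, 0, -6.3, 0.0854], [0, 0, 0, -6.3, 0.0854]]
  ]
}}

```text
clock: 3.42
tool_pos: [0.561, -0.1656, 0.2298]
orientation: [[0.033, 0.999, 0.008], [0.999, -0.033, -0.004], [-0.004, 0.008, -1.0]]
wrist_force: [-0.4, -0.8, 0.5]
width: 0.999
```

```bash
cat >> h.py <<'E'
def pose():
    s=r.state();R=np.array(s['orientation']);p=np.array(s['tool_pos'])
    print('t',s['clock'],'tcp',p,'a',np.degrees(np.arctan2(R[1,0],R[0,0])),'zax',R[:,2],'F',np.array(s['wrist_force']),'M',np.array(s['wrist_torque']),'w',s['width']*.0854)
    return s,R,p
E
python3 - <<'E'
from h import *
pose();im,d,Tm=snap('wrist','w1');P=cloud('wrist',d,Tm)
sel=(np.hypot(P[...,0]-.54,P[...,1]+.182)<.06)&(P[...,2]>.033)&(P[...,2]<.045)
q=P[sel];print(len(q),q.mean(0),cv2.minAreaRect((q[:,:2]*1000).astype(np.float32)))
o=r.mark_of('billet_mid','wrist');print([(round(x['conf'],2),Tm[:3,:3]@x['position']+Tm[:3,3]) for x in o[:3]])
E
```

```text
t 3.4167 tcp [ 0.561  -0.1656  0.2298] a 88.11821229305892 zax [ 0.0078 -0.0043 -1.    ] F [-0.4077 -0.7994  0.5296] M [ 0.0275 -0.0427 -0.0205] w 0.08535401674287388
2190 [ 0.5435 -0.1812  0.0383] ((543.355224609375, -182.32952880859375), (70.17269134521484, 45.97842025756836), 83.97402954101562)
[(0.93, array([ 0.3685, -0.2557,  0.0168])), (0.78, array([ 0.5401, -0.1818,  0.0201])), (0.64, array([ 0.3885, -0.1362,  0.014 ]))]
```

View pics/w1.png

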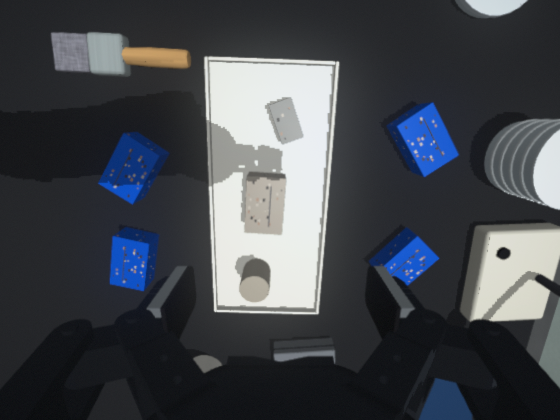

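Wrist view: the billet is at (264,203), between the small billet (285,120) and the plug (255,280). I'll align over it and look again.

Call:
{"fn": "play_rows", "kwargs": {
  "moves": [
    [[-0.009, -0.009, 0.02, 2, 0.0854], [-0.008, -0.008, 0.02, 2, 0.0854], [0, 0, 0.02, 0, 0.0854], [0, 0, 0.02, 0, 0.0854], [0, 0, 0, 0, 0.0854], [0, 0, 0, 0, 0.0854]]
  ]
}}

```text
clock: 4.02
tool_pos: [0.5456, -0.1833, 0.149]
orientation: [[0.133, 0.991, 0.014], [0.991, -0.133, -0.005], [-0.003, 0.014, -1.0]]
wrist_force: [0.2, 0.5, -0.1]
width: 0.999
```

```bash
cat > m.py <<'E'
from h import *
import sys
s,R,p=pose();im,d,Tm=snap('wrist',sys.argv[1]);P=cloud('wrist',d,Tm)
sel=(np.hypot(P[...,0]-.543,P[...,1]+.182)<.06)&(P[...,2]>.033)&(P[...,2]<.045)
q=P[sel];rc=cv2.minAreaRect((q[:,:2]*1000).astype(np.float32));print(len(q),q.mean(0),rc)
c=np.r_[np.array(rc[0])/1000,.013];print('tool delta',R.T@(c-p))
E
python3 m.py w2
```

```text
t 4.0167 tcp [ 0.5456 -0.1833  0.149 ] a 82.34388669613334 zax [ 0.0138 -0.0051 -0.9999] F [ 0.2259  0.4579 -0.0994] M [ 0.0083  0.0426 -0.0194] w 0.08531376030988151
3760 [ 0.5435 -0.1809  0.0384] ((543.0745849609375, -182.84518432617188), (69.4373779296875, 45.80350112915039), 83.72968292236328)
tool delta [ 0.0006 -0.0045  0.136 ]
```

View pics/w2.png

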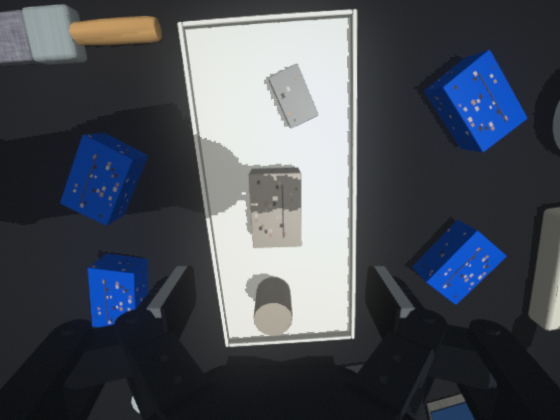

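The billet at (275,207) stands alone between the jaw lines. I'll descend part way.

Call:
{"fn": "play_rows", "kwargs": {
  "moves": [
    [[0, -0.0025, 0.012, -0.8, 0.0854], [0, -0.002, 0.012, -0.7, 0.0854], [0, 0, 0.012, 0, 0.0854], [0, 0, 0.012, 0, 0.0854], [0, 0, 0.012, 0, 0.0854], [0, 0, 0.012, 0, 0.0854], [0, 0, 0.006, 0, 0.0854], [0, 0, 0, 0, 0.0854], [0, 0, 0, 0, 0.0854]]
  ]
}}

```text
clock: 4.82
tool_pos: [0.5528, -0.1836, 0.0792]
orientation: [[0.114, 0.993, 0.035], [0.993, -0.114, -0.01], [-0.006, 0.036, -0.999]]
wrist_force: [0.8, 0.4, -0.7]
width: 0.996
```

```bash
python3 m.py w3
```

```text
t 4.8167 tcp [ 0.5528 -0.1836  0.0792] a 83.43075636550415 zax [ 0.0353 -0.0097 -0.9993] F [ 0.7516  0.4204 -0.6625] M [0.0077 0.0625 0.0413] w 0.08508327672216545
6613 [ 0.5435 -0.18    0.0383] ((543.1078491210938, -182.6139373779297), (70.52622985839844, 46.172183990478516), 83.82569885253906)
tool delta [ 0.0002 -0.0121  0.0658]
```

View pics/w3.png

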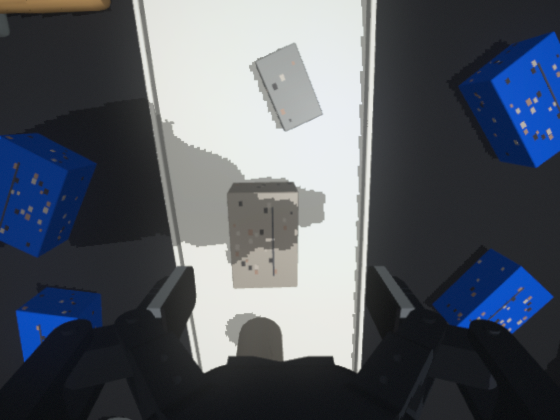

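The tool's tilt is drifting as it descends (0.036 rad now). I'll check whether it drifts at rest too, and whether the rate depends on speed.

Call:
{"fn": "play_rows", "kwargs": {
  "moves": [
    [[0, 0, 0, 0, 0.0854], [0, 0, 0, 0, 0.0854], [0, 0, 0, 0, 0.0854], [0, 0, 0, 0, 0.0854], [0, 0, 0, 0, 0.0854], [0, 0, 0, 0, 0.0854]]
  ]
}}

```text
clock: 5.37
tool_pos: [0.5544, -0.1841, 0.0819]
orientation: [[0.115, 0.993, 0.04], [0.993, -0.115, -0.011], [-0.006, 0.041, -0.999]]
wrist_force: [-0.5, -0.8, 0.2]
width: 1.003
```

```bash
python3 -c "
from h import *
s,R,p=pose();print(np.array(s['q']),np.array(s['qd']))"
```

```text
t 5.3667 tcp [ 0.5544 -0.1841  0.0819] a 83.38160948814541 zax [ 0.0396 -0.0108 -0.9992] F [-0.4738 -0.8094  0.2397] M [0.0031 0.0005 0.0091] w 0.08565757334353434
[ 24.1792  48.5659 -17.8345 105.6248  29.5719  27.9789 -20.5104] [ 0.0342 -0.0859 -0.1492 -0.1227 -0.0709 -0.0319  0.0147]
```

Call:
{"fn": "play_rows", "kwargs": {
  "moves": [
    [[0, 0, -0.012, 0, 0.0854], [0, 0, -0.012, 0, 0.0854], [0, 0, -0.012, 0, 0.0854], [0, 0, -0.012, 0, 0.0854], [0, 0, -0.012, 0, 0.0854], [0, 0, -0.012, 0, 0.0854]]
  ]
}}

```text
clock: 5.87
tool_pos: [0.5493, -0.1828, 0.158]
orientation: [[0.114, 0.993, 0.034], [0.993, -0.114, -0.01], [-0.006, 0.035, -0.999]]
wrist_force: [0.7, -1.0, -1.5]
width: 1.002
```

```bash
python3 -c "
from h import *
s,R,p=pose();print(np.array(s['q']),np.array(s['qd']))"
```

```text
t 5.8667 tcp [ 0.5493 -0.1828  0.158 ] a 83.4258098865959 zax [ 0.0344 -0.0098 -0.9994] F [ 0.744  -1.0258 -1.4657] M [-0.0195 -0.0294  0.0403] w 0.08553545706369196
[ 27.0325  42.0126 -22.5455 103.595   25.4137  37.3039 -16.8359] [  5.4558 -13.3498  -8.8236  -5.844   -8.8198  19.2898   7.6894]
```

Call:
{"fn": "play_rows", "kwargs": {
  "moves": [
    [[0, 0, 0, 0, 0.0854], [0, 0, 0, 0, 0.0854], [0, 0, 0, 0, 0.0854]]
  ]
}}

```text
clock: 6.12
tool_pos: [0.551, -0.1832, 0.1622]
orientation: [[0.115, 0.993, 0.041], [0.993, -0.114, -0.011], [-0.007, 0.042, -0.999]]
wrist_force: [-1.0, -0.0, -0.1]
width: 1.001
```

```bash
python3 -c "
from h import *
s,R,p=pose();print(np.array(s['q']))"
```

```text
t 6.1167 tcp [ 0.551  -0.1832  0.1622] a 83.40384326238929 zax [ 0.0408 -0.0113 -0.9991] F [-1.0442 -0.0054 -0.109 ] M [0.0705 0.0643 0.0443] w 0.08550988832748277
[ 27.1091  41.6451 -22.6554 103.484   25.3307  37.3977 -16.7666]
```

Call:
{"fn": "play_rows", "kwargs": {
  "moves": [
    [[0, 0, 0, 0, 0.0854], [0, 0, 0, 0, 0.0854], [0, 0, 0, 0, 0.0854], [0, 0, 0, 0, 0.0854], [0, 0, 0, 0, 0.0854], [0, 0, 0, 0, 0.0854]]
  ]
}}

```text
clock: 6.62
tool_pos: [0.5492, -0.1828, 0.1594]
orientation: [[0.114, 0.993, 0.035], [0.993, -0.114, -0.01], [-0.006, 0.036, -0.999]]
wrist_force: [-0.2, -0.5, -0.4]
width: 0.997
```

```bash
python3 -c "
from h import *
s,R,p=pose();print(np.array(s['q']))"
```

```text
t 6.6167 tcp [ 0.5492 -0.1828  0.1594] a 83.4268009500658 zax [ 0.0354 -0.0102 -0.9993] F [-0.2263 -0.4646 -0.363 ] M [ 0.0581  0.0297 -0.0316] w 0.08511075805037822
[ 27.0697  41.8654 -22.5903 103.6121  25.3643  37.3694 -16.7958]
```

Call:
{"fn": "play_rows", "kwargs": {
  "moves": [
    [[0, 0, 0.004, 0, 0.0854], [0, 0, 0.004, 0, 0.0854], [0, 0, 0.004, 0, 0.0854], [0, 0, 0.004, 0, 0.0854], [0, 0, 0.004, 0, 0.0854], [0, 0, 0.004, 0, 0.0854]]
  ]
}}

```text
clock: 7.12
tool_pos: [0.5503, -0.183, 0.1331]
orientation: [[0.114, 0.993, 0.036], [0.993, -0.114, -0.01], [-0.006, 0.037, -0.999]]
wrist_force: [0.7, 0.1, 0.0]
width: 1.0
```

```bash
python3 -c "
from h import *
s,R,p=pose();print(np.array(s['q']))"
```

```text
t 7.1167 tcp [ 0.5503 -0.183   0.1331] a 83.42753004553586 zax [ 0.0357 -0.0101 -0.9993] F [0.7098 0.064  0.0064] M [-0.0263  0.0888 -0.0418] w 0.08540980540737735
[ 26.1597  44.0555 -21.1232 104.5466  26.8494  34.1657 -18.0984]
```

Call:
{"fn": "play_rows", "kwargs": {
  "moves": [
    [[0, -0.004, 0, 0, 0.0854], [0, -0.004, 0, 0, 0.0854], [0, -0.004, 0, 0, 0.0854], [0, 0, 0, 0, 0.0854], [0, 0, 0, 0, 0.0854], [0, 0, 0, 0, 0.0854]]
  ]
}}

```text
clock: 7.62
tool_pos: [0.536, -0.1813, 0.1315]
orientation: [[0.114, 0.993, 0.033], [0.993, -0.114, -0.01], [-0.006, 0.034, -0.999]]
wrist_force: [0.2, 0.0, 0.7]
width: 1.001
```

```bash
python3 -c "
from h import *
s,R,p=pose();print(np.array(s['q']))"
```

```text
t 7.6167 tcp [ 0.536  -0.1813  0.1315] a 83.43858631171666 zax [ 0.0333 -0.0097 -0.9994] F [0.1868 0.0074 0.6678] M [ 0.0202  0.0427 -0.0107] w 0.08552201234817743
[ 26.2682  43.4063 -20.7417 106.9203  27.2749  32.5232 -18.6659]
```

Call:
{"fn": "play_rows", "kwargs": {
  "moves": [
    [[0, 0, -0.02, 0, 0.0854], [0, 0, -0.02, 0, 0.0854], [0, 0, -0.02, 0, 0.0854], [0, 0, 0, 0, 0.0854], [0, 0, 0, 0, 0.0854], [0, 0, 0, 0, 0.0854], [0, 0, 0, 0, 0.0854]]
  ]
}}

```text
clock: 8.2
tool_pos: [0.5341, -0.1807, 0.1935]
orientation: [[0.114, 0.993, 0.033], [0.993, -0.114, -0.01], [-0.006, 0.034, -0.999]]
wrist_force: [0.6, -0.3, -0.6]
width: 1.002
```

```bash
python3 -c "
from h import *
s,R,p=pose();print(np.array(s['q']))"
```

```text
t 8.2 tcp [ 0.5341 -0.1807  0.1935] a 83.44239953868966 zax [ 0.0334 -0.0097 -0.9994] F [ 0.5758 -0.2643 -0.6223] M [-0.036   0.0352  0.0466] w 0.08553168025229496
[ 28.5632  38.2927 -24.3411 104.3018  23.6085  40.373  -15.4259]
```

Call:
{"fn": "play_rows", "kwargs": {
  "moves": [
    [[0, 0, 0, 1.5, 0.0854], [0, 0, 0, 1.5, 0.0854], [0, 0, 0, 0, 0.0854], [0, 0, 0, 0, 0.0854]]
  ]
}}

```text
clock: 8.53
tool_pos: [0.5326, -0.1805, 0.1908]
orientation: [[0.172, 0.985, 0.029], [0.985, -0.171, -0.009], [-0.003, 0.03, -1.0]]
wrist_force: [-1.3, 0.1, 0.0]
width: 0.999
```

```bash
python3 -c "
from h import *
s,R,p=pose();print(np.array(s['q']))"
```

```text
t 8.5333 tcp [ 0.5326 -0.1805  0.1908] a 80.11980962766405 zax [ 0.0287 -0.0085 -0.9996] F [-1.3062  0.0815  0.0299] M [-0.0467  0.0293  0.0455] w 0.08528391921155967
[ 27.961   38.3746 -23.3137 104.4534  22.7935  40.0419 -17.9831]
```

Call:
{"fn": "play_rows", "kwargs": {
  "moves": [
    [[0, 0, 0, -1.5, 0.0854], [0, 0, 0, -1.5, 0.0854], [0, 0, 0, 0, 0.0854], [0, 0, 0, 0, 0.0854]]
  ]
}}

```text
clock: 8.87
tool_pos: [0.5323, -0.1802, 0.1901]
orientation: [[0.113, 0.993, 0.027], [0.994, -0.113, -0.008], [-0.005, 0.028, -1.0]]
wrist_force: [0.2, -0.3, 0.0]
width: 1.0
```

```bash
python3 -c "
from h import *
s,R,p=pose();print(np.array(s['q']))"
```

```text
t 8.8667 tcp [ 0.5323 -0.1802  0.1901] a 83.48290334752107 zax [ 0.0273 -0.0082 -0.9996] F [ 0.2002 -0.3169  0.0435] M [-0.0104  0.0255  0.011 ] w 0.08543798571549628
[ 28.5068  38.5762 -24.2841 104.4505  23.6874  40.3238 -15.4965]
```

Call:
{"fn": "play_rows", "kwargs": {
  "moves": [
    [[0, 0, 0.012, 0, 0.0854], [0, 0, 0.012, 0, 0.0854], [0, 0, 0.012, 0, 0.0854], [0, 0, 0.012, 0, 0.0854], [0, 0, 0.012, 0, 0.0854], [0, 0, 0.012, 0, 0.0854], [0, 0, 0.0, 0, 0.0854], [0, 0, 0.0, 0, 0.0854]]
  ]
}}

```text
clock: 9.53
tool_pos: [0.5364, -0.1814, 0.1167]
orientation: [[0.114, 0.993, 0.032], [0.994, -0.113, -0.008], [-0.005, 0.033, -0.999]]
wrist_force: [0.4, -0.5, 0.9]
width: 1.001
```

```bash
python3 -c "
from h import *
s,R,p=pose();print(np.array(s['q']))"
```

```text
t 9.5333 tcp [ 0.5364 -0.1814  0.1167] a 83.47826669112088 zax [ 0.0321 -0.0085 -0.9994] F [ 0.3887 -0.5073  0.8754] M [-0.0605  0.0357  0.013 ] w 0.08546462109259027
[ 25.7935  44.7454 -19.9589 107.2862  28.1629  30.8644 -19.3957]
```

The measured pose carries noise that each row takes as its new baseline, so the tool random-walks a little. Fewer, larger rows are better, and flat contact will realign the billet later. Going down.

Call:
{"fn": "play_rows", "kwargs": {
  "moves": [
    [[0, 0.001, 0.02, 0, 0.0854], [0, 0.001, 0.02, 0, 0.0854], [0, 0.001, 0.02, 0, 0.0854], [0, 0, 0.014, 0, 0.0854]]
  ]
}}

```text
clock: 9.87
tool_pos: [0.5474, -0.1836, 0.0468]
orientation: [[0.115, 0.992, 0.045], [0.993, -0.114, -0.011], [-0.006, 0.046, -0.999]]
wrist_force: [0.0, -0.8, -0.3]
width: 1.001
```

```bash
python3 m.py w4
```

```text
t 9.8667 tcp [ 0.5474 -0.1836  0.0468] a 83.40969604965261 zax [ 0.0448 -0.0109 -0.9989] F [ 0.0213 -0.8079 -0.2808] M [-0.0075  0.0602 -0.0055] w 0.08545417894439855
9141 [ 0.5434 -0.1795  0.0384] ((543.173828125, -182.8142547607422), (71.17053985595703, 46.347965240478516), 84.00633239746094)
tool delta [ 0.0005 -0.0058  0.0336]
```

View pics/w4.png

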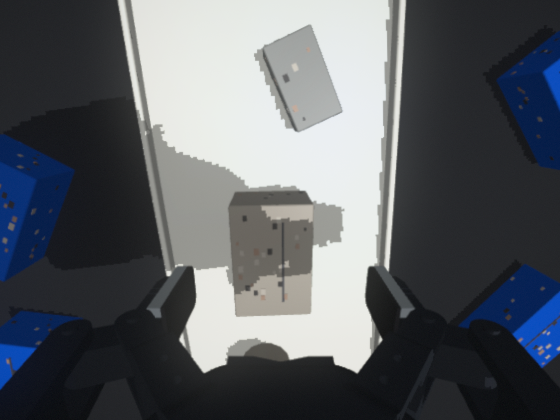

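Call:
{"fn": "play_rows", "kwargs": {
  "moves": [
    [[0, -0.003, 0.012, 0, 0.0854], [0, -0.003, 0.012, 0, 0.0854], [0, 0, 0.006, 0, 0.0854]]
  ]
}}

```text
clock: 10.17
tool_pos: [0.5439, -0.1833, 0.0165]
orientation: [[0.115, 0.992, 0.046], [0.993, -0.115, -0.011], [-0.005, 0.047, -0.999]]
wrist_force: [-0.6, -0.6, 0.3]
width: 1.001
```

```bash
python3 -c "
from h import *
s,R,p=pose();print(R.T@(np.array([.5432,-.1828,.013])-p))"
```

```text
t 10.1667 tcp [ 0.5439 -0.1833  0.0165] a 83.4018227208054 zax [ 0.0463 -0.0108 -0.9989] F [-0.5613 -0.6039  0.3213] M [-0.02    0.0951  0.0354] w 0.08544641328349765
[ 0.0004 -0.0009  0.0034]
```

Call:
{"fn": "play_rows", "kwargs": {
  "moves": [
    [[0, -0.001, 0.003, 0, 0.0854], [0, 0, 0, 0, 0.02], [0, 0, 0, 0, 0.02], [0, 0, 0, 0, 0.02], [0, 0, 0, 0, 0.02], [0, 0, 0, 0, 0.02], [0, 0, 0, 0, 0.02]]
  ],
  "squeeze": 40
}}

```text
clock: 10.75
tool_pos: [0.5454, -0.1837, 0.0169]
orientation: [[0.115, 0.992, 0.051], [0.993, -0.115, -0.012], [-0.006, 0.052, -0.999]]
wrist_force: [0.2, 0.2, -2.0]
width: 0.533
```

```bash
python3 -c "
from h import *
pose()"
```

```text
t 10.75 tcp [ 0.5454 -0.1837  0.0169] a 83.37889128214418 zax [ 0.0509 -0.0118 -0.9986] F [ 0.2236  0.1645 -2.0357] M [ 0.0074  0.0618 -0.0228] w 0.04552138385992242
```

Call:
{"fn": "play_rows", "kwargs": {
  "moves": [
    [[0, 0, 0.004, 0, 0.02], [0, 0, 0.004, 0, 0.02]]
  ]
}}

```text
clock: 10.92
tool_pos: [0.5459, -0.1843, 0.0139]
orientation: [[0.115, 0.992, 0.052], [0.993, -0.115, -0.015], [-0.009, 0.054, -0.999]]
wrist_force: [-7.8, 3.8, 41.2]
width: 0.528
```

```bash
python3 -c "
from h import *
pose()"; python3 m.py w5
```

```text
t 10.9167 tcp [ 0.5459 -0.1843  0.0139] a 83.37031649765815 zax [ 0.0522 -0.0148 -0.9985] F [-7.789   3.7656 41.1742] M [0.588  1.7219 0.0983] w 0.04510049849028756
t 10.9167 tcp [ 0.5459 -0.1843  0.0139] a 83.37031649765815 zax [ 0.0522 -0.0148 -0.9985] F [-7.789   3.7656 41.1742] M [0.588  1.7219 0.0983] w 0.04510049849028756
14132 [ 0.545  -0.1788  0.0385] ((544.4262084960938, -183.1712188720703), (70.92262268066406, 73.14118194580078), 83.5413818359375)
tool delta [ 0.0009 -0.0016  0.0008]
```

View pics/w5.png

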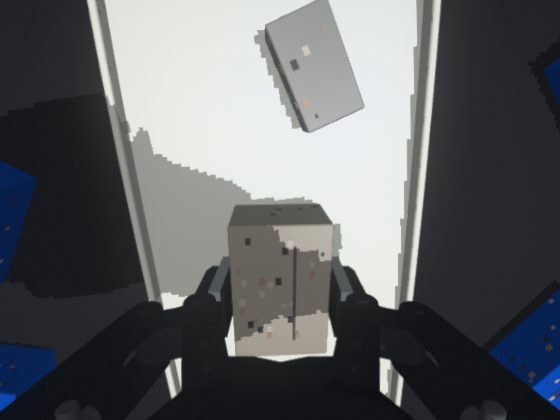

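```bash
cat > tilt.py <<'E'
from h import *
import sys
s,R,p=pose();im,d,Tm=snap('wrist',sys.argv[1]);P=cloud('wrist',d,Tm)
# top face: near-plane pixels between pads, seen in image region
Q=(P-p)@R  # tool frame
sel=(np.abs(Q[...,1])<.021)&(Q[...,0]<.034)&(Q[...,0]>-.01)&(np.abs(Q[...,2]+.025)<.008)&(d>0)
q=P[sel];
for _ in range(3):
    A=np.c_[q[:,:2]-q[:,:2].mean(0),np.ones(len(q))];c,*_=np.linalg.lstsq(A,q[:,2],rcond=None);e=q[:,2]-A@c;q=q[np.abs(e)<2.5*e.std()]
n=np.r_[-c[:2],1];n/=np.linalg.norm(n);print('top normal',n,'n in tool',R.T@n,'z',c[2],'N',len(q),'res',e.std())
E
python3 tilt.py w5b
```

```text
t 10.9667 tcp [ 0.5459 -0.1843  0.0139] a 83.37203598916145 zax [ 0.0522 -0.015  -0.9985] F [-6.4941  1.4542 27.2116] M [ 0.4257  1.8171 -0.0155] w 0.045033096810621065
top normal [-0.0036  0.0028  1.    ] n in tool [-0.0066  0.0497 -0.9987] z 0.03855615569963926 N 7965 res 0.0005324053185643539
```

The billet is flat (top-face normal within 0.005 rad) while the tool leans 0.05 rad, so the pads accommodate it. I'll lift it and check again.

Call:
{"fn": "play_rows", "kwargs": {
  "moves": [
    [[0, 0, -0.002, 0, 0.02], [0, 0, -0.006, 0, 0.02], [0, 0, -0.012, 0, 0.02], [0, 0, -0.016, 0, 0.02], [0, 0, -0.018, 0, 0.02], [0, 0, -0.018, 0, 0.02], [0, 0, -0.012, 0, 0.02], [0, 0, -0.006, 0, 0.02]]
  ],
  "squeeze": 60
}}

```text
clock: 11.68
tool_pos: [0.5384, -0.1825, 0.1089]
orientation: [[0.115, 0.992, 0.047], [0.993, -0.114, -0.014], [-0.009, 0.048, -0.999]]
wrist_force: [0.3, 0.2, -3.3]
width: 0.528
```

```bash
python3 tilt.py w6
```

```text
t 11.6833 tcp [ 0.5384 -0.1825  0.1089] a 83.40839530052469 zax [ 0.0466 -0.0142 -0.9988] F [ 0.2691  0.164  -3.3118] M [0.0399 0.0689 0.0689] w 0.045108303428614056
top normal [-0.0028  0.0004  1.    ] n in tool [-0.0087  0.045  -0.9989] z 0.13331403964748875 N 7929 res 0.0005369248343283239
```

View pics/w6.png

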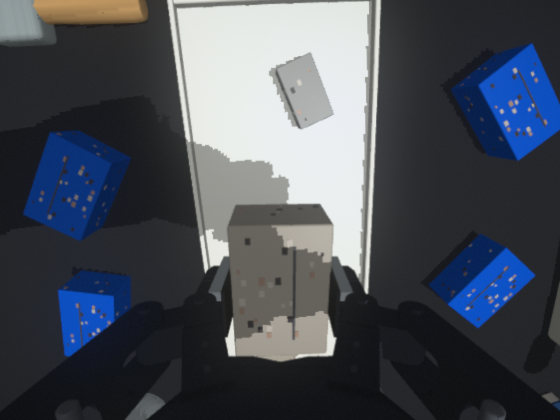

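The billet is lifted, still level to within about 0.003 rad, and no other sample has moved. I'll carry it toward the jig.

Call:
{"fn": "play_rows", "kwargs": {
  "moves": [
    [[0.012, 0, 0, -0.6, 0.02], [0.024, 0.001, -0.001, -1.2, 0.02], [0.028, 0.001, -0.001, -1.2, 0.02], [0.028, 0.001, -0.001, -1.2, 0.02], [0.028, 0.001, -0.001, -1.2, 0.02], [0.028, 0.001, 0, -1.2, 0.02], [0.028, 0.001, 0, -1.2, 0.02], [0.028, 0.001, 0, -1.2, 0.02], [0.028, 0.001, 0, -1.2, 0.02], [0.024, 0.001, 0, -1.2, 0.02], [0.012, 0, 0, -1.2, 0.02], [0, 0, 0, 0, 0.02]]
  ]
}}

```text
clock: 12.73
tool_pos: [0.5463, 0.1069, 0.1003]
orientation: [[-0.122, 0.992, 0.034], [0.992, 0.122, -0.009], [-0.013, 0.033, -0.999]]
wrist_force: [0.0, 1.0, -3.1]
width: 0.521
```

```bash
python3 tilt.py w7; python3 - <<'E'
from h import *
z=np.load('w7.npz');Tm=z['T'];P=cloud('wrist',z['d'],Tm)
for n in ('corner','jig','long_fence','short_fence'):
    o=r.mark_of(n,'wrist');print(n,[(round(x['conf'],2),Tm[:3,:3]@x['position']+Tm[:3,3]) for x in o[:2]])
E
```

```text
t 12.7333 tcp [0.5463 0.1069 0.1003] a 96.99902060561841 zax [ 0.0343 -0.0089 -0.9994] F [ 0.0475  1.0154 -3.1483] M [0.1048 0.0688 0.0113] w 0.04448053535584936
top normal [0.0114 0.0066 0.9999] n in tool [-0.0079  0.0451 -0.999 ] z 0.12474081485743785 N 7913 res 0.0005237106186829628
corner []
jig [(0.97, array([0.5397, 0.2023, 0.0023]))]
long_fence [(0.67, array([0.5975, 0.2144, 0.0194]))]
short_fence [(0.67, array([0.5437, 0.1099, 0.1077]))]
```

View pics/w7.png

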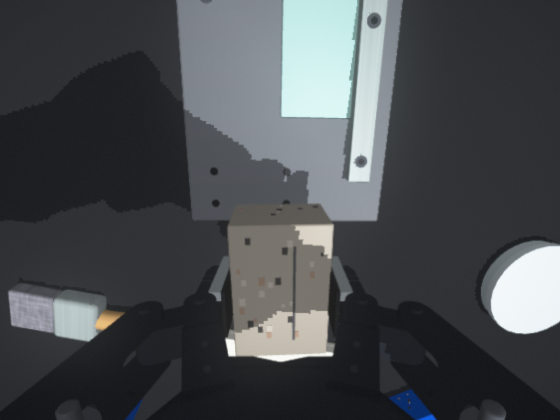

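```bash
python3 - <<'E'
from h import *
for f,c in (('w7','wrist'),('scene0','scene'),('side0','side')):
    z=np.load(f+'.npz');P=cloud(c,z['d'],z['T'])
    c0=np.array([.58,.2665]);th=np.radians(6.2);B=np.array([[np.cos(th),-np.sin(th)],[np.sin(th),np.cos(th)]])
    L=(P[...,:2]-c0)@B
    fz=(P[...,2]>.0265)&(P[...,2]<.034)
    s=fz&(L[...,0]>-.008)&(L[...,0]<.025)&(L[...,1]<-.006)&(L[...,1]>-.14)
    q=P[s];
    if len(q)>30:
        print(f,'long',len(q),cv2.minAreaRect((q[:,:2]*1000).astype(np.float32)),'local x pct',np.percentile(L[s][:,0],[2,50,98]),'y',np.percentile(L[s][:,1],[1,99]))
        l=L[s];k=np.polyfit(l[:,1],l[:,0],1);print('  axis dev deg',np.degrees(np.arctan(k[0])))
    s=fz&(L[...,1]>-.006)&(L[...,1]<.025)&(L[...,0]<-.004)&(L[...,0]>-.1)
    if s.sum()>30:
        l=L[s];k=np.polyfit(l[:,0],l[:,1],1);print(f,'short',len(l),'y pct',np.percentile(l[:,1],[2,50,98]),'x',np.percentile(l[:,0],[1,99]),'dev',np.degrees(np.arctan(k[0])))
    # glass by colour
    im=z['im'].astype(int);g=(im[...,1]-im[...,0]>12)&(P[...,2]>.012)&(P[...,2]<.026)&(np.abs(L[...,0]+.025)<.06)&(np.abs(L[...,1]+.04)<.07)
    l=L[g];print('glass',g.sum(),np.percentile(l,[1,50,99],axis=0).ravel(),cv2.minAreaRect((P[g][:,:2]*1000).astype(np.float32)), np.median(P[g][:,2]))
E
```

```text
w7 long 4264 ((595.7940063476562, 205.12037658691406), (16.962873458862305, 113.33728790283203), 6.075062274932861) local x pct [0.0011 0.0086 0.0167] y [-0.118  -0.0069]
  axis dev deg 0.202403619256921
glass 8825 [-0.0489 -0.0742 -0.0236 -0.0354  0.0013 -0.0014] ((569.774169921875, 227.64141845703125), (70.08673858642578, 75.20719146728516), 5.886045932769775) 0.020873010010000692
scene0 long 156 ((596.0422973632812, 202.2694091796875), (17.514719009399414, 117.26863861083984), 5.4000678062438965) local x pct [0.001  0.0085 0.0167] y [-0.123  -0.0082]
  axis dev deg -0.03202992659137072
scene0 short 95 y pct [-0.0045  0.0033  0.0154] x [-0.0801 -0.0049] dev 1.0872675181519351
glass 276 [-0.0506 -0.078  -0.0268 -0.0384 -0.0043  0.0009] ((556.4412841796875, 225.656982421875), (67.16781616210938, 126.25777435302734), 27.988338470458984) 0.019258646493799325
side0 long 346 ((594.81884765625, 204.22227478027344), (18.778942108154297, 114.29186248779297), 5.372311115264893) local x pct [-0.0006  0.0073  0.0167] y [-0.1187 -0.0067]
  axis dev deg 0.4923358067837251
side0 short 281 y pct [0.0004 0.0091 0.0168] x [-0.0817 -0.0048] dev 0.3428881234786909
glass 676 [-0.0512 -0.0754 -0.025  -0.0395  0.0014 -0.006 ] ((559.9351806640625, 223.33470153808594), (54.661415100097656, 72.06208038330078), 4.874550819396973) 0.019758178885391497
```

```bash
cat > edge.py <<'E'
from h import *
import sys
def run(name):
    z=np.load(name+'.npz');Tm=z['T'];P=cloud('wrist',z['d'],Tm)
    TC=np.array(r.camera_model('wrist')['tool_from_camera']);B=Tm@np.linalg.inv(TC);R=B[:3,:3];p=B[:3,3]
    Q=(P-p)@R
    m=(np.abs(Q[...,1])<.02)&(Q[...,0]<.034)&(Q[...,0]>0)&(np.abs(Q[...,2]+.025)<.008)
    q=Q[m];A=np.c_[q[:,:2],np.ones(len(q))];c=np.linalg.lstsq(A,q[:,2],rcond=None)[0]
    c=np.linalg.lstsq(A[np.abs(q[:,2]-A@c)<.001],q[np.abs(q[:,2]-A@c)<.001,2],rcond=None)[0]
    on=np.abs(Q[...,2]-(Q[...,:2]@c[:2]+c[2]))<.0015
    ys=np.arange(-.018,.019,.002);ex=[]
    for y in ys:
        s=on&(np.abs(Q[...,1]-y)<.001)&(Q[...,0]<.06);ex.append(np.percentile(Q[s][:,0],99.5))
    k=np.polyfit(ys,ex,1);a=np.degrees(np.arctan2(R[1,0],R[0,0]))
    # right/left side edges ahead of pads: tool x .014...032
    xs=np.arange(.016,.032,.002);lo=[];hi=[]
    for x in xs:
        s=on&(np.abs(Q[...,0]-x)<.001)&(np.abs(Q[...,1])<.027);lo.append(np.percentile(Q[s][:,1],.5));hi.append(np.percentile(Q[s][:,1],99.5))
    kl=np.polyfit(xs,lo,1);kh=np.polyfit(xs,hi,1)
    print('a',a,'front edge tool x',k[1],'slope deg',np.degrees(k[0]),'sides',np.mean(lo),np.mean(hi),'slopes deg',np.degrees(kl[0]),np.degrees(kh[0]))
run(sys.argv[1])
E
for i in w5b w6 w7; do python3 edge.py $i; done
```

```text
a 83.37235700900712 front edge tool x 0.03555943335484986 slope deg 0.17231082968473962 sides -0.02215348071390849 0.023036621926315507 slopes deg -0.3889922596984357 0.1392697658155177
a 83.40864793183233 front edge tool x 0.03554322323949183 slope deg 0.1413413854485727 sides -0.022284021268977508 0.022946805264044544 slopes deg -0.7923143998242014 0.06310385009878568
a 96.99903346330831 front edge tool x 0.03554433638573506 slope deg 0.2782048455173652 sides -0.02229928469404935 0.022967057123704674 slopes deg -0.18397003073372517 0.4726204150470183
```

The billet is square in the grip, and the jig corner is ≈ (0.5807,0.2665) with yaw ≈ 6.0°. I'll move above a spot about 10 mm off both fences.

Call:
{"fn": "play_rows", "kwargs": {
  "moves": [
    [[0.01, 0.0025, 0.003, 0.2, 0.02], [0.02, 0.003, 0.006, 0.2, 0.02], [0.024, 0.004, 0.008, 0.2, 0.02], [0.024, 0.004, 0.008, 0.2, 0.02], [0.02, 0.003, 0.006, 0.2, 0.02], [0.01, 0.002, 0.003, 0, 0.02], [0, 0, 0, 0, 0.02]]
  ]
}}

```text
clock: 13.57
tool_pos: [0.5606, 0.2013, 0.0622]
orientation: [[-0.07, 0.997, 0.036], [0.997, 0.071, -0.022], [-0.024, 0.034, -0.999]]
wrist_force: [-0.3, 1.0, -2.9]
width: 0.523
```

```bash
cat > loc.py <<'E'
from h import *
import sys
C=np.array([.5807,.2665]);th=np.radians(6.0)
s,R,p=pose();J=np.array([[np.cos(th),-np.sin(th),0],[np.sin(th),np.cos(th),0],[0,0,1]])
cb=p+R@np.array([.0005,.0003,0]);l=J.T@(np.r_[cb[:2]-C,cb[2]-.0296])
print('billet centre local mm (home -23,-35,0)',l*1000,'force jig axes',J.T@np.array(s['wrist_force']))
def to_tool(t): return (R.T@J@(np.array(t)-l))*1000
print('to pre (-33,-45,8): tool mm',to_tool([-.033,-.045,.008]),' to (-33,-45,0)',to_tool([-.033,-.045,0]),'a',np.degrees(np.arctan2(R[1,0],R[0,0])))
E
python3 loc.py; python3 tilt.py w8; python3 edge.py w8
```

```text
t 13.5667 tcp [0.5606 0.2013 0.0622] a 94.01333792212196 zax [ 0.0358 -0.0217 -0.9991] F [-0.2783  0.959  -2.9176] M [0.1089 0.0706 0.0101] w 0.044705468995311186
billet centre local mm (home -23,-35,0) [-26.4694 -62.2594  32.5802] force jig axes [-0.1766  0.9828 -2.9176]
to pre (-33,-45,8): tool mm [17.611  -7.9467 23.9045]  to (-33,-45,0) [17.8041 -8.22   31.8975] a 94.01333792212196
t 13.5667 tcp [0.5606 0.2013 0.0622] a 94.01333792212196 zax [ 0.0358 -0.0217 -0.9991] F [-0.2783  0.959  -2.9176] M [0.1089 0.0706 0.0101] w 0.044705468995311186
top normal [0.009  0.0169 0.9998] n in tool [-0.0079  0.0444 -0.999 ] z 0.08643805396603908 N 7914 res 0.0005328442288384884
a 94.01333792212196 front edge tool x 0.03555104671348602 slope deg 0.24435568671830576 sides -0.02231684821326534 0.022866450345335153 slopes deg -0.3180208756806287 -1.3276696932985725
```

View pics/w8.png

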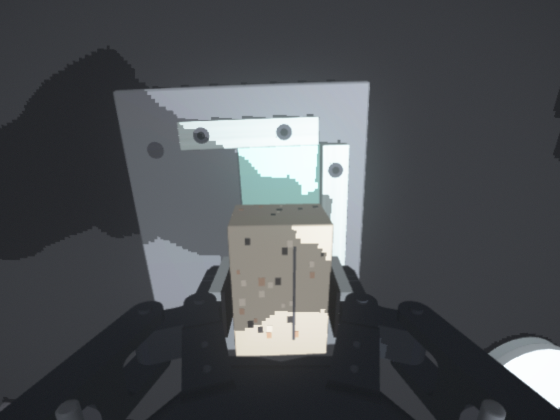

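```bash
python3 - <<'E'
from h import *
z=np.load('w8.npz');P=cloud('wrist',z['d'],z['T'])
c0=np.array([.5807,.2665]);th=np.radians(6.0);B=np.array([[np.cos(th),-np.sin(th)],[np.sin(th),np.cos(th)]])
L=(P[...,:2]-c0)@B
fz=(P[...,2]>.0272)&(P[...,2]<.034)
# long: bins along y, inner edge
s=fz&(np.abs(L[...,0]-.008)<.015)&(L[...,1]<-.004)&(L[...,1]>-.06)
l=L[s];print(len(l),'z',np.median(P[s][:,2]));pts=[]
for y in np.arange(-.055,-.006,.004):
    b=l[np.abs(l[:,1]-y)<.002]
    if len(b)>5: pts.append((y,np.percentile(b[:,0],1),np.percentile(b[:,0],99)))
pts=np.array(pts);print(pts*1000);k=np.polyfit(pts[:,0],pts[:,1],1);print('slope deg',np.degrees(k[0]))
s=fz&(np.abs(L[...,1]-.008)<.015)&(L[...,0]<-.004)&(L[...,0]>-.09)
l=L[s];pts=[]
for x in np.arange(-.076,-.006,.006):
    b=l[np.abs(l[:,0]-x)<.003]
    if len(b)>5: pts.append((x,np.percentile(b[:,1],1),np.percentile(b[:,1],99)))
pts=np.array(pts);print(pts*1000);k=np.polyfit(pts[:,0],pts[:,1],1);print('slope deg',np.degrees(k[0]))
E
```

```text
1972 z 0.030545432234236183
[[-55.       8.9955  17.0501]
 [-51.       8.8724  16.8726]
 [-47.       7.0226  16.6221]
 [-43.       4.8703  16.4893]
 [-39.       2.3299  16.7432]
 [-35.       0.9924  16.8022]
 [-31.       1.0056  16.6418]
 [-27.       0.9104  16.4871]
 [-23.       0.9873  16.8705]
 [-19.       0.9039  16.7619]
 [-15.       0.9677  16.5809]
 [-11.       0.9508  16.2897]
 [ -7.       0.9532  16.1581]]
slope deg -9.975400400128017
[[-76.       0.455   16.4142]
 [-70.       0.6374  16.2058]
 [-64.       0.3923  16.3867]
 [-58.       0.7555  16.2571]
 [-52.       0.5142  16.0785]
 [-46.       0.4101  16.3348]
 [-40.       0.6512  16.1403]
 [-34.       0.3584  16.3562]
 [-28.       0.8173  16.2538]
 [-22.       0.5212  16.0557]
 [-16.       0.4235  16.3818]
 [-10.       0.6965  16.2038]]
slope deg 0.057334241335952676
```

Wrist view: the short fence is at (250,132), the long fence at (335,200) and the glass at (280,175). This confirms the corner to within 1 mm and the yaw at 6.0°. I'll lower to about 8 mm above the glass.

Call:
{"fn": "play_rows", "kwargs": {
  "moves": [
    [[0.005, -0.003, 0.005, -0.7, 0.02], [0.007, -0.003, 0.007, -0.7, 0.02], [0.005, -0.002, 0.007, -0.7, 0.02], [0, 0, 0.004, 0, 0.02], [0, 0, 0, 0, 0.02]]
  ]
}}

```text
clock: 14.03
tool_pos: [0.5518, 0.2092, 0.037]
orientation: [[-0.102, 0.994, 0.035], [0.994, 0.103, -0.029], [-0.033, 0.032, -0.999]]
wrist_force: [0.3, 0.6, -3.9]
width: 0.528
```

```bash
sed -i 's/.5807,.2665/.5812,.2668/' loc.py; python3 loc.py; python3 tilt.py w9
```

```text
t 14.0333 tcp [0.5518 0.2092 0.037 ] a 95.84693740809196 zax [ 0.0349 -0.0291 -0.999 ] F [ 0.2773  0.6082 -3.9124] M [-0.0088  0.1261  0.0098] w 0.045049686655256646
billet centre local mm (home -23,-35,0) [-34.9847 -53.7059   7.4329] force jig axes [ 0.3393  0.5759 -3.9124]
to pre (-33,-45,8): tool mm [ 8.6881  1.9875 -0.7875]  to (-33,-45,0) [8.9484 1.7334 7.2042] a 95.84693740809196
t 14.0333 tcp [0.5518 0.2092 0.037 ] a 95.84693740809196 zax [ 0.0349 -0.0291 -0.999 ] F [ 0.2773  0.6082 -3.9124] M [-0.0088  0.1261  0.0098] w 0.045049686655256646
top normal [0.0114 0.0263 0.9996] n in tool [-0.0075  0.0458 -0.9989] z 0.06118661877417972 N 7912 res 0.000534435038676309
```

Call:
{"fn": "play_rows", "kwargs": {
  "moves": [
    [[0.004, 0.001, 0.002, 0, 0.02], [0.003, 0.001, 0.002, 0, 0.02], [0, 0, 0.001, 0, 0.02]]
  ]
}}

```text
clock: 14.33
tool_pos: [0.554, 0.2159, 0.0321]
orientation: [[-0.1, 0.994, 0.036], [0.994, 0.101, -0.029], [-0.033, 0.033, -0.999]]
wrist_force: [-1.0, 0.9, -3.0]
width: 0.527
```

```bash
python3 loc.py; python3 tilt.py w10
```

```text
t 14.3333 tcp [0.554  0.2159 0.0321] a 95.74036327199595 zax [ 0.0358 -0.0293 -0.9989] F [-0.9626  0.9324 -2.9876] M [0.0651 0.0911 0.0319] w 0.04496880375333569
billet centre local mm (home -23,-35,0) [-32.0432 -47.3224   2.5033] force jig axes [-0.8598  1.0279 -2.9876]
to pre (-33,-45,8): tool mm [ 2.1366 -0.785  -5.5983]  to (-33,-45,0) [ 2.3988 -1.0459  2.3931] a 95.74036327199595
t 14.3333 tcp [0.554  0.2159 0.0321] a 95.74036327199595 zax [ 0.0358 -0.0293 -0.9989] F [-0.9626  0.9324 -2.9876] M [0.0651 0.0911 0.0319] w 0.04496880375333569
top normal [0.0099 0.0262 0.9996] n in tool [-0.0077  0.0451 -0.999 ] z 0.0562564139552042 N 7904 res 0.0005309901344663245
```

Call:
{"fn": "play_rows", "kwargs": {
  "moves": [
    [[0, 0, 0.001, 0, 0.02], [0, 0, 0.001, 0, 0.02]]
  ]
}}

```text
clock: 14.55
tool_pos: [0.5545, 0.2154, 0.0305]
orientation: [[-0.1, 0.994, 0.036], [0.994, 0.101, -0.03], [-0.033, 0.033, -0.999]]
wrist_force: [-1.9, -1.4, 5.8]
width: 0.526
```

Call:
{"fn": "play_rows", "kwargs": {
  "moves": [
    [[0, 0, 0.001, 0, 0.02]]
  ]
}}

```text
clock: 14.63
tool_pos: [0.5549, 0.2154, 0.0301]
orientation: [[-0.099, 0.994, 0.037], [0.995, 0.1, -0.03], [-0.033, 0.034, -0.999]]
wrist_force: [-2.0, -1.2, 7.3]
width: 0.527
```

Call:
{"fn": "play_rows", "kwargs": {
  "moves": [
    [[0, 0, 0.001, 0, 0.02]]
  ]
}}

```text
clock: 14.72
tool_pos: [0.5552, 0.2154, 0.0299]
orientation: [[-0.099, 0.994, 0.038], [0.995, 0.1, -0.029], [-0.033, 0.035, -0.999]]
wrist_force: [-2.6, -1.2, 9.9]
width: 0.528
```

```bash
python3 loc.py; python3 tilt.py w11
```

```text
t 14.7167 tcp [0.5552 0.2154 0.0299] a 95.69881821599547 zax [ 0.0382 -0.0294 -0.9988] F [-2.5953 -1.2138  9.9062] M [-0.0046  0.693   0.0456] w 0.045107925513074756
billet centre local mm (home -23,-35,0) [-30.9393 -47.8711   0.3385] force jig axes [-2.708  -0.9358  9.9062]
to pre (-33,-45,8): tool mm [ 2.6051 -1.8023 -7.82  ]  to (-33,-45,0) [ 2.8699 -2.083   0.1707] a 95.69881821599547
t 14.7167 tcp [0.5552 0.2154 0.0299] a 95.69881821599547 zax [ 0.0382 -0.0294 -0.9988] F [-2.5953 -1.2138  9.9062] M [-0.0046  0.693   0.0456] w 0.045107925513074756
top normal [-0.0012  0.0021  1.    ] n in tool [-0.0309  0.0341 -0.9989] z 0.05447698730369463 N 7813 res 0.0005105117857295194
```

The billet is flat on the glass (normal within 0.003 rad) with about 13 N of contact. Now I'll slide it toward the short fence.

Call:
{"fn": "play_rows", "kwargs": {
  "moves": [
    [[0.003, 0.001, 0, 0, 0.02], [0.003, 0.001, 0, 0, 0.02], [0.003, 0.001, 0, 0, 0.02]]
  ]
}}

```text
clock: 15.02
tool_pos: [0.5578, 0.2239, 0.0303]
orientation: [[-0.098, 0.994, 0.039], [0.995, 0.099, -0.03], [-0.034, 0.036, -0.999]]
wrist_force: [-0.5, -1.0, -0.2]
width: 0.524
```

```bash
python3 loc.py
```

```text
t 15.0167 tcp [0.5578 0.2239 0.0303] a 95.61569220489493 zax [ 0.039  -0.0304 -0.9988] F [-0.518  -1.0398 -0.1585] M [-0.0263  0.147  -0.0479] w 0.04471782480568753
billet centre local mm (home -23,-35,0) [-27.4399 -39.7387   0.7403] force jig axes [-0.6239 -0.98   -0.1585]
to pre (-33,-45,8): tool mm [-5.5426 -5.2672 -7.2688]  to (-33,-45,0) [-5.2702 -5.5541  0.7214] a 95.61569220489493
```

Call:
{"fn": "play_rows", "kwargs": {
  "moves": [
    [[0.0015, 0.0015, 0.0006, 0, 0.02], [0.0015, 0.0015, 0.0006, 0, 0.02]]
  ]
}}

```text
clock: 15.18
tool_pos: [0.5611, 0.228, 0.0301]
orientation: [[-0.098, 0.994, 0.04], [0.995, 0.099, -0.03], [-0.034, 0.037, -0.999]]
wrist_force: [-0.8, -2.8, 9.1]
width: 0.524
```

```bash
python3 loc.py
```

```text
t 15.1833 tcp [0.5611 0.228  0.0301] a 95.64111256665252 zax [ 0.04   -0.0302 -0.9987] F [-0.7618 -2.7953  9.0754] M [-0.1461  0.414   0.0571] w 0.04472705754576261
billet centre local mm (home -23,-35,0) [-23.7645 -35.9576   0.4644] force jig axes [-1.0498 -2.7004  9.0754]
to pre (-33,-45,8): tool mm [-9.3513 -8.9064 -7.5548]  to (-33,-45,0) [-9.079  -9.201   0.4351] a 95.64111256665252
```

Call:
{"fn": "play_rows", "kwargs": {
  "moves": [
    [[0.0012, 0.0012, 0.0006, 0, 0.02]]
  ]
}}

```text
clock: 15.27
tool_pos: [0.5623, 0.2289, 0.0301]
orientation: [[-0.098, 0.994, 0.04], [0.995, 0.1, -0.032], [-0.035, 0.037, -0.999]]
wrist_force: [-2.4, -4.3, 8.5]
width: 0.526
```

```bash
python3 loc.py
```

```text
t 15.2667 tcp [0.5623 0.2289 0.0301] a 95.64447337572814 zax [ 0.0401 -0.0316 -0.9987] F [-2.3587 -4.3112  8.5499] M [-0.5619  0.8827  0.124 ] w 0.04488758963058395
billet centre local mm (home -23,-35,0) [-22.4143 -35.1799   0.4768] force jig axes [-2.7965 -4.041   8.5499]
to pre (-33,-45,8): tool mm [-10.1459 -10.254   -7.5503]  to (-33,-45,0) [ -9.8625 -10.5478   0.4393] a 95.64447337572814
```

Call:
{"fn": "play_rows", "kwargs": {
  "moves": [
    [[0.0012, 0.001, 0.0006, 0, 0.02]]
  ]
}}

```text
clock: 15.35
tool_pos: [0.5629, 0.229, 0.0301]
orientation: [[-0.098, 0.994, 0.039], [0.994, 0.1, -0.034], [-0.038, 0.035, -0.999]]
wrist_force: [-4.6, -4.2, 10.1]
width: 0.526
```

```bash
python3 loc.py; python3 tilt.py w12
```

```text
t 15.35 tcp [0.5629 0.229  0.0301] a 95.63736926393833 zax [ 0.039  -0.0344 -0.9986] F [-4.6473 -4.1789 10.1411] M [-0.7042  1.3977  0.1331] w 0.044920927629528706
billet centre local mm (home -23,-35,0) [-21.8716 -35.1675   0.4687] force jig axes [-5.0587 -3.6702 10.1411]
to pre (-33,-45,8): tool mm [-10.1827 -10.8056  -7.536 ]  to (-33,-45,0) [ -9.8777 -11.089    0.4532] a 95.63736926393833
t 15.35 tcp [0.5629 0.229  0.0301] a 95.63736926393833 zax [ 0.039  -0.0344 -0.9986] F [-4.6473 -4.1789 10.1411] M [-0.7042  1.3977  0.1331] w 0.044920927629528706
top normal [-0.0037  0.0053  1.    ] n in tool [-0.0325  0.0322 -0.999 ] z 0.05453700497581664 N 7876 res 0.0005236248610859559
```

It's touching both fences. I'll increase the push step by step.

Call:
{"fn": "play_rows", "kwargs": {
  "moves": [
    [[0.002, 0.002, 0.0005, 0, 0.02]]
  ]
}}

```text
clock: 15.48
tool_pos: [0.5629, 0.2289, 0.03]
orientation: [[-0.098, 0.995, 0.035], [0.994, 0.099, -0.039], [-0.043, 0.031, -0.999]]
wrist_force: [-7.9, -5.2, 12.0]
width: 0.528
```

```bash
python3 loc.py
```

```text
t 15.4833 tcp [0.5629 0.2289 0.03  ] a 95.62553936599409 zax [ 0.0353 -0.0395 -0.9986] F [-7.9325 -5.2343 11.9944] M [-0.9285  1.8007  0.1133] w 0.04508141851137961
billet centre local mm (home -23,-35,0) [-21.8774 -35.3011   0.3569] force jig axes [-8.4362 -4.3765 11.9944]
to pre (-33,-45,8): tool mm [-10.0893 -10.828   -7.5603]  to (-33,-45,0) [ -9.7472 -11.0778   0.4285] a 95.62553936599409
```

Call:
{"fn": "play_rows", "kwargs": {
  "moves": [
    [[0.003, 0.0025, 0.0004, 0, 0.02]]
  ]
}}

```text
clock: 15.57
tool_pos: [0.5628, 0.2288, 0.0299]
orientation: [[-0.098, 0.995, 0.03], [0.994, 0.099, -0.046], [-0.049, 0.026, -0.998]]
wrist_force: [-5.8, -8.8, 12.8]
width: 0.529
```

```bash
python3 loc.py; python3 tilt.py w13; python3 edge.py w13;python3 loc.py
```

```text
t 15.5667 tcp [0.5628 0.2288 0.0299] a 95.60850474728203 zax [ 0.0304 -0.0463 -0.9985] F [-5.7556 -8.754  12.7872] M [-1.3379  1.6089  0.1905] w 0.04514906903201059
billet centre local mm (home -23,-35,0) [-21.9808 -35.3704   0.2702] force jig axes [-6.6391 -8.1044 12.7872]
to pre (-33,-45,8): tool mm [-10.0725 -10.763   -7.5237]  to (-33,-45,0) [ -9.6798 -10.9687   0.464 ] a 95.60850474728203
t 15.5667 tcp [0.5628 0.2288 0.0299] a 95.60850474728203 zax [ 0.0304 -0.0463 -0.9985] F [-5.7556 -8.754  12.7872] M [-1.3379  1.6089  0.1905] w 0.04514906903201059
top normal [-0.0025  0.0043  1.    ] n in tool [-0.0445  0.0237 -0.9987] z 0.054488177341649104 N 7823 res 0.0005140775736450574
a 95.60850474728203 front edge tool x 0.03526765522174923 slope deg 0.019289982405258452 sides -0.022545601053380472 0.022723984935211713 slopes deg -0.5569829916237956 -0.251659196573859
t 15.6167 tcp [0.5628 0.2288 0.0299] a 95.61521609268432 zax [ 0.0302 -0.0469 -0.9984] F [-6.0007 -7.1547 12.5599] M [-1.1368  1.5365  0.1143] w 0.04494204008643945
billet centre local mm (home -23,-35,0) [-21.9349 -35.3849   0.2697] force jig axes [-6.7157 -6.4883 12.5599]
to pre (-33,-45,8): tool mm [-10.0612 -10.8126  -7.517 ]  to (-33,-45,0) [ -9.6639 -11.0158   0.4706] a 95.61521609268432
```

View pics/w13.png

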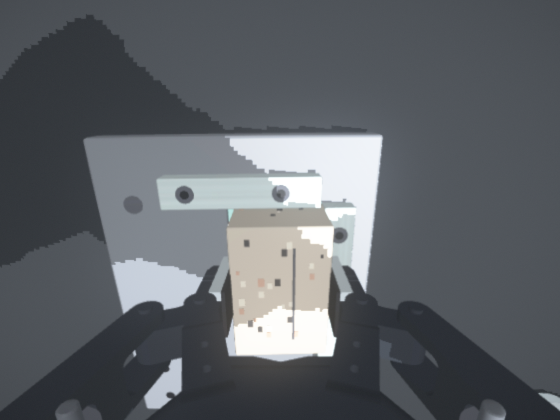

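Call:
{"fn": "play_rows", "kwargs": {
  "moves": [
    [[0.004, 0.004, -0.0005, 0, 0.02]]
  ]
}}

```text
clock: 15.7
tool_pos: [0.5628, 0.2289, 0.0302]
orientation: [[-0.098, 0.995, 0.023], [0.994, 0.099, -0.056], [-0.058, 0.017, -0.998]]
wrist_force: [-9.4, -7.9, 8.9]
width: 0.526
```

```bash
python3 loc.py; python3 - <<'E'
from h import *
for c in ('side','scene'):
    im,d,Tm=snap(c,c+'1')
x=np.load('side1.npz')['im'][250:350,130:265,::-1];y=np.load('scene1.npz')['im'][100:190,280:400,::-1]
cv2.imwrite('pics/c1.png',np.hstack([cv2.resize(x,(400,300),interpolation=cv2.INTER_CUBIC),cv2.resize(y,(400,300),interpolation=cv2.INTER_CUBIC)]))
E
python3 loc.py; python3 tilt.py w14; python3 edge.py w14
```

```text
t 15.7 tcp [0.5628 0.2289 0.0302] a 95.60737471533068 zax [ 0.023  -0.0556 -0.9982] F [-9.3706 -7.9066  8.9437] M [-1.3836  1.8643  0.2067] w 0.04488371339258747
billet centre local mm (home -23,-35,0) [-21.9164 -35.325    0.5971] force jig axes [-10.1457  -6.8838   8.9437]
to pre (-33,-45,8): tool mm [-10.1607 -10.8963  -7.0205]  to (-33,-45,0) [ -9.7002 -11.0356   0.965 ] a 95.60737471533068
t 15.8 tcp [0.5629 0.2288 0.0302] a 95.61894960478996 zax [ 0.0228 -0.0561 -0.9982] F [-8.6957 -8.1377 11.6953] M [-1.2865  1.6866  0.1621] w 0.044768458421537746
billet centre local mm (home -23,-35,0) [-21.9007 -35.3494   0.5821] force jig axes [-9.4987 -7.1842 11.6953]
to pre (-33,-45,8): tool mm [-10.1387 -10.9158  -7.029 ]  to (-33,-45,0) [ -9.674  -11.0529   0.9564] a 95.61894960478996
t 15.8 tcp [0.5629 0.2288 0.0302] a 95.61894960478996 zax [ 0.0228 -0.0561 -0.9982] F [-8.6957 -8.1377 11.6953] M [-1.2865  1.6866  0.1621] w 0.044768458421537746
top normal [0.0051 0.0135 0.9999] n in tool [-0.0452  0.0235 -0.9987] z 0.05470412748015447 N 7837 res 0.0005215379921138333
a 95.61894960478996 front edge tool x 0.03525384958750828 slope deg 0.2608781150353143 sides -0.02250858275005961 0.022651740165153804 slopes deg -0.525093151605554 -0.9246660066945943
```

View pics/c1.png

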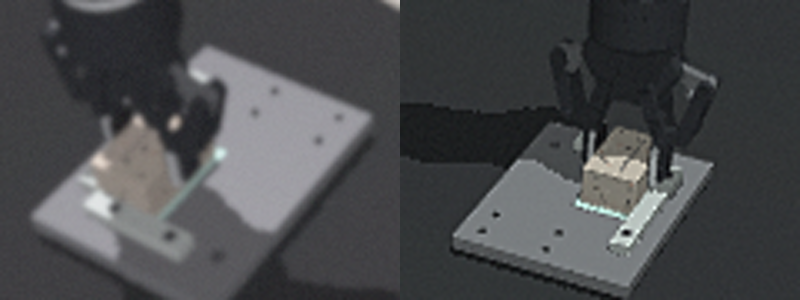

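Side view: the billet is tight to the short fence, with an even ~4–5 mm strip of glass showing on the two free sides, as expected when it is home. I'll add a little more push, with enough downward force to keep it flat.

Call:
{"fn": "play_rows", "kwargs": {
  "moves": [
    [[0.006, 0.004, 0.0015, 0, 0.02]]
  ]
}}

```text
clock: 15.93
tool_pos: [0.5625, 0.2286, 0.0292]
orientation: [[-0.097, 0.995, 0.015], [0.993, 0.097, -0.068], [-0.069, 0.008, -0.998]]
wrist_force: [-10.0, -11.9, 29.8]
width: 0.527
```

```bash
python3 loc.py;python3 tilt.py w15;python3 loc.py
```

```text
t 15.9333 tcp [0.5625 0.2286 0.0292] a 95.56054761746856 zax [ 0.015  -0.0679 -0.9976] F [-10.011  -11.893   29.7828] M [-2.7074  1.9171  0.1022] w 0.04503586425667689
billet centre local mm (home -23,-35,0) [-22.273  -35.5041  -0.4204] force jig axes [-11.1993 -10.7815  29.7828]
to pre (-33,-45,8): tool mm [-10.1365 -10.5888  -7.8277]  to (-33,-45,0) [ -9.5841 -10.6555   0.1529] a 95.56054761746856
t 15.9333 tcp [0.5625 0.2286 0.0292] a 95.56054761746856 zax [ 0.015  -0.0679 -0.9976] F [-10.011  -11.893   29.7828] M [-2.7074  1.9171  0.1022] w 0.04503586425667689
top normal [0.0004 0.0025 1.    ] n in tool [-0.0666  0.009  -0.9977] z 0.05443527605942051 N 7845 res 0.0005109357125430934
t 15.9833 tcp [0.5626 0.2287 0.0292] a 95.58461416889111 zax [ 0.0144 -0.0695 -0.9975] F [-10.1261 -11.4901  20.5873] M [-2.2584  2.4428  0.1542] w 0.044755767064383944
billet centre local mm (home -23,-35,0) [-22.2253 -35.4567  -0.4067] force jig axes [-11.2717 -10.3687  20.5873]
to pre (-33,-45,8): tool mm [-10.1902 -10.6468  -7.7876]  to (-33,-45,0) [ -9.6259 -10.707    0.1923] a 95.58461416889111
```

```bash
python3 - <<'E'
from h import *
for i in range(5): r.snapshot('side')
E
python3 loc.py;python3 tilt.py w16;python3 edge.py w16
```

```text
t 16.2333 tcp [0.5625 0.2287 0.0292] a 95.5750446201365 zax [ 0.015  -0.0681 -0.9976] F [ -9.7095 -11.5389  19.3052] M [-2.0364  2.3918  0.2339] w 0.04467794977437669
billet centre local mm (home -23,-35,0) [-22.2738 -35.4653  -0.4352] force jig axes [-10.8625 -10.4608  19.3052]
to pre (-33,-45,8): tool mm [-10.1748 -10.5903  -7.8379]  to (-33,-45,0) [ -9.6211 -10.6568   0.1426] a 95.5750446201365
t 16.2333 tcp [0.5625 0.2287 0.0292] a 95.5750446201365 zax [ 0.015  -0.0681 -0.9976] F [ -9.7095 -11.5389  19.3052] M [-2.0364  2.3918  0.2339] w 0.04467794977437669
top normal [-0.0019  0.0026  1.    ] n in tool [-0.0665  0.0067 -0.9978] z 0.05444093161307454 N 7807 res 0.0005020564968341045
a 95.5750446201365 front edge tool x 0.034736890744253575 slope deg 0.38804849441884914 sides -0.022620474928498422 0.022513631296635656 slopes deg 0.06651820032716746 -0.8331385437123151
```

View pics/w16.png

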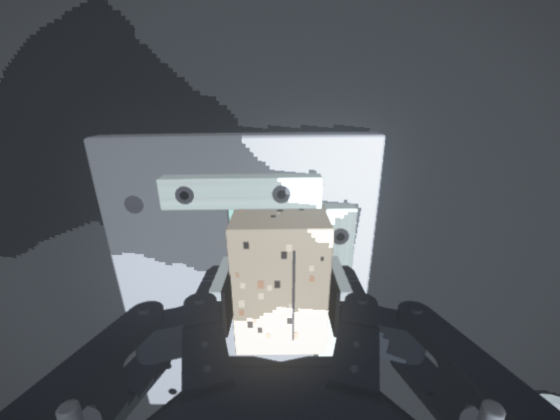

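```bash
python3 - <<'E'
from h import *
z=np.load('w16.npz');P=cloud('wrist',z['d'],z['T'])
c0=np.array([.5812,.2668]);th=np.radians(6.0);B=np.array([[np.cos(th),-np.sin(th)],[np.sin(th),np.cos(th)]])
L=(P[...,:2]-c0)@B;Z=P[...,2]
f=(np.abs(Z-.0305)<.0015)
s=f&(L[...,0]>-.078)&(L[...,0]<-.050)&(np.abs(L[...,1]-.008)<.015);print('short fence y edges',np.percentile(L[s][:,1],[1,99])*1e3)
s=f&(np.abs(L[...,0]-.01)<.015)&(L[...,1]<-.004)&(L[...,1]>-.03);print('long fence x edges',np.percentile(L[s][:,0],[1,99])*1e3, s.sum())
t=(np.abs(Z-.0544)<.0012)
for x in (-.04,-.03,-.02,-.01):
    s=t&(np.abs(L[...,0]-x)<.003)&(np.abs(L[...,1])<.03);print('billet front y at x',x,np.percentile(L[s][:,1],99.5)*1e3)
for y in (-.006,-.010,-.014,-.018,-.022):
    s=t&(np.abs(L[...,1]-y)<.002)&(L[...,0]>-.06)&(L[...,0]<.01);print('sides at y',y,np.percentile(L[s][:,0],[.5,99.5])*1e3)
E
```

```text
short fence y edges [ 0.7751 16.1079]
long fence x edges [ 3.673  16.1529] 930
billet front y at x -0.04 0.7894731942760768
billet front y at x -0.03 0.6367400324338385
billet front y at x -0.02 0.6822238820125461
billet front y at x -0.01 0.8451466041095251
sides at y -0.006 [-45.2596  -0.0014]
sides at y -0.01 [-45.0851  -0.1796]
sides at y -0.014 [-45.3225   0.096 ]
sides at y -0.018 [-45.1876  -0.0437]
sides at y -0.022 [-50.5945   5.0283]
```

The billet's front edge is within 0.1 mm of the short fence face and its side is at the long fence face, with no measurable skew. Handing in.

```bash
python3 - <<'E'
from h import *
print(r.hand_in());pose()
E
```

```text
the job is handed in; nothing more can be done
None
the job is handed in; nothing more can be done
```

I lifted the grey billet off the tray, lowered it gently onto the glass and slid it home against both fences. I handed it in at about 16 s, still gripping and pushing. No verdict is reported, so I can't confirm how it was judged.

**Last checks before handing in:**
- **Flatness:** the top face was level to within about 0.003 rad.
- **Short fence:** the billet's end was within 0.1 mm of the fence face in the wrist camera depth.
- **Long fence:** its side was within a few tenths of a millimetre of the face. I inferred that face from the fence's outer edge, because the billet and gripper hid most of its inner edge.
- **Yaw:** the tool's angle was about 0.4° off the jig, and the billet's edges showed no measurable skew.
- **Push:** the wrist force was steady at about 11 N toward the long fence, 10 N toward the short fence and 19 N down, through 0.25 s of holding.
- **Position:** the tool-based estimate put the centre at (-22.3, -35.5) mm, against (-23, -35) when home. That is within the calibration error.

**What disagreed or stayed unproven:**
- **Tool lean:** the tool drifted to about 0.07 rad off vertical, because each move starts from a noisy measured pose. The billet stayed flat by pivoting in the pads.
- **Fence forces:** I inferred them from the wrist force, less a worst-case allowance for friction, not from contact readings.
- **Other samples:** I saw nothing disturbed, but I did not re-measure them at the end.

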